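Screw the filling plug into the gas absorber

ROBOT

A 6-joint arm with a two-finger parallel gripper is mounted at the origin on the work surface. World frame = base frame: x ahead of the robot, y to its left, z up, the work surface at z = 0. Lengths are in mm, angles in rad, forces in N, time in s.
With the tool pointing down it reaches from about 325 to 850 mm from the base axis. Payload 15.5 kg.
Tool frame: the origin (TCP) lies between the finger pads; the fingertips stand 19 mm ahead of it and the grasp point (between the pads) is the TCP (ctrl.nose_length is the distance from the TCP to the fingertips, in mm); z points along the fingers, y is the line along which they close (so a half turn about z gives the same grasp; the last joint's range is limited). The gripper opens to 91 mm and grips with 3 to 60 N. Pads are 32 mm wide; open, the fingers measure 118 mm over their backs; the gripper's body (76 mm by 178 mm) begins 60 mm behind the grasp point.
Start: joints at [-1.224, 0.494, 1.345, -0, 1.302, -0.096], TCP at [267.231, -564.99, 232.915] pointing down, gripper open.
Joint ranges: [-2.91, 2.91], [-0.82, 2.16], [0.22, 2.67], [-1.22, 4.37], [0.12, 2.79], [-3.08, 3.08]. Speed limits (rad/s): [1.89, 1.89, 2.57, 3.01, 3.01, 3.01].

INTERFACE

Orientations are given as a rotation vector (axis times angle).
In Python, from rig import ctrl gives the robot as it stands.
- The arm moves only by the tool carry_out, never from a script. Its arguments are lists of equal length, an entry for each row: "gripper": the opening in per cent of the stroke, from 0 (shut) to 100 (fully open); "translation": the shift along the tool's x, y, z in cm, a list of three; "roll": the turn about the tool's z in rad. A call has 1 to 20 rows; each row shifts and turns the commanded pose from where the row before left it, along the tool's axes as they then stand; what a row does not reach is not made up. A row lasts 1/12 s, in which the tool goes at most 41.7 mm and 7.16 degrees, less where a joint would pass 70% of its speed; a pose out of reach is approached as far as the arm can. A call is refused whole if a number of a shift passes 4.17 or a number of a turn 0.125, either way. A call with a gripper value outside its range is refused whole. The fingers move at their own pace and stop on an object; "grip_force" is the grip in N (left out, the last holds). Time passes only in rows, so rows that do not move let the fingers close. It gives the time, the measured TCP pose, the force, the opening and the grip force at its end, in the units of the state.
- ctrl.sense(): the state, without advancing time (a new reading comes with each control period).
- ctrl.capture(name): name is "scene" or "top"; returns the picture (400x640x3 uint8, red, green, blue); there is no depth.
- ctrl.camera_model(name): a dict with "K" (3x3 intrinsics, pixels), "D" ([k1, k2, p1, p2, k3] as OpenCV has them; the pictures are not rectified), "R" (3x3) and "t" (3): a world point X has camera coordinates R X + t. Camera axes: x right, y down, z forward; pixel columns grow to the right and rows downward; lengths in mm; the calibration is good to about 2 mm. A picture is of the moment at which its call begins. camera_model takes no time and is no camera call.
- ctrl.job_done(): hands the job in; it is judged then, once.
Trained networks look in the newest picture that a camera, given by its name, has taken for a name from the list of things; names that differ only in an ending like _2 or _b are one class to them, and where a whole thing is asked for, a point or a joint stands for the part that bears it (a point fixed in the world has none). Each returns a list of dicts, best first, with "confidence" (0 to 1); they miss things now and then, are a little off and sometimes report something else, mostly with a low value. They report only what shows in the picture. A call takes as long as a camera call. They do not tell look-alikes from the thing itself.
- ctrl.look_for(camera, query): "box" ([left, top, right, bottom] in pixels, round what is visible of it).
The state is a dict: "clock": time; "q": joint angles; "dq": joint speeds; "joint_torque": joint torques, N m; "eef_pos": TCP position; "tcp_rot": TCP orientation; "contact_force": force on the tool from outside, world axes, zero at the start; "moment": the same for the moment, N m; "width": finger opening in mm; "grasp_force": force on a finger pad.
Only numpy, scipy, OpenCV 4.12 (cv2) and the standard library are available. Lean on these libraries where they do the work, as an engineer would, in place of code of your own. Each camera call takes 0.05 s, during which the arm holds its last target. There are 200 camera calls.

TASK

Close the gas absorber: take its steel screw plug from the tray, set it upright in the threaded filling port, turn it gently backward (anticlockwise) until the thread start is felt to drop in, then screw it clockwise fully home, so that its flange lies flush on the rim. Do not force or cross-thread it, leave the other things where they stand, and let go of the plug.

Things in the scene. Friction and masses are not known exactly. Their poses are not given: they have to be found in the camera images.
- plug: Loose steel screw plug, 100 to 220 g, standing upright in a tray on its 3 mm thick floor. Origin: centre of the foot's underside; z up; x along the grip bar. Smooth stem of diameter 29 mm, edge chamfered, z 0 to 27 mm; round flange of diameter 58 mm, z 27 to 33 mm; grip bar on top. A half turn about z changes nothing.
- plug_bar (a point): Centre of the plug's grip bar, 47 mm above the plug's origin, plug axes. The bar is 44 mm long (x), 14 mm wide (y, pinch it across) and 28 mm high, from 33 to 61 mm above the origin.
- plug_lugs (a point): Point on the plug's axis 6 mm above its origin, plug axes. Here two round thread lugs of diameter 5 mm stick out of the stem along +x and -x (under the ends of the bar) to 20.5 mm from the axis.
- plug_seat (a point): Centre of the underside of the plug's flange, 27 mm above its origin, plug axes: this face must end flush on the rim.
- port: Fixed absorber unit: black base plate 180 x 150 x 10 mm, grey canister 104 mm square, black top 120 x 116 mm, up to 80 mm high, on it a steel collar open at the top, outer diameter 60, bore 46 mm, rim 115 mm above the table. Origin: on the collar's axis at table height; z up; a round gauge sits on the canister's -x face.
- port_rim (a point): Centre of the collar's rim, 115 mm above the table, port axes. Below it two equal right-handed threads half a turn apart, 24 mm advance a turn, between radii 17 and 23 mm. Their starts, two facing gaps where the lugs have about 16 degrees of play, are not measured: one lies 25 to 80 degrees anticlockwise (from above) of the port's +x axis.
- port_bore (a point): Point on the bore's axis 20 mm under the rim, port axes. A plug set in with its bar along the port's x rests with its lugs on top of the threads, flange 10 to 15 mm over the rim. Turned back (anticlockwise) it climbs 24 mm a turn, then drops some 10 mm at the starts, flange 4 to 6 mm over the rim; solid stops block turning back further.
- port_floor (a point): Point on the bore's axis 35 mm under the rim (bore floor), port axes. From the starts, turning clockwise draws the plug down 24 mm a turn with 1.5 mm axial play: the flange meets the rim after about 70 degrees and a shoulder stops the turn at about 85. Clockwise on top of the threads also ends at a stop. Over 60 N between plug and port (about 1 N m at a stop) ruins the thread.
- bottle: Bystander: loose amber bottle, diameter 54 mm, 130 mm high, origin under its centre.
- bowl: Bystander: loose steel bowl, diameter 84 mm, 38 mm high, origin under its centre.
- jar: Bystander: loose white jar, diameter 48 mm, 55 mm high, origin under its centre.
Mind the look-alikes: they are no part of the job. Leave any green or purple look-alike of the plug alone.

How it is judged:
By the outcome, as a careful person would: the job done as asked, in the order asked, and still so for the second after the job is handed in, with the robot touching nothing.
It also fails if it takes over 72 s, if anything falls off the work surface, if the arm or the gripper's body presses on something with over 40 N, if the wrist force passes 120 N, or if a joint passes its speed limit or range.

## Working session

There is one attempt and no reset: what is moved stays moved. The work goes in short steps, Python scripts to look and compute and a tool call to move; the robot and the scene stay as the last step left them, time stands still between calls to the robot, and variables do not carry over. Pictures are saved under pics/ and viewed, at most 10 in all, crops included, and the job is handed in when it is done.

Besides the shell and the picture viewer there is one more tool, called by a JSON object that holds its "fn" and its "kwargs", one argument or row to a line. carry_out: Moves the arm, as the interface text tells. Its arguments: {"type":"object","properties":{"gripper":{"type":"array","items":{"type":"number"}},"translation":{"type":"array","items":{"type":"array","items":{"type":"number"}}},"roll":{"type":"array","items":{"type":"number"}},"grip_force":{"type":"number"}},"required":["gripper","translation","roll"]}

```bash
mkdir -p pics; ls
python3 - <<'E'
from rig import ctrl
import cv2
for c in("scene","top"):
    cv2.imwrite(f"pics/{c}0.png",ctrl.capture(c)[:,:,::-1])
    for q in("plug","port","plug_bar","port_rim"):
        try: print(c,q,[( [round(v) for v in d["box"]],round(d["confidence"],2)) for d in ctrl.look_for(c,q)])
        except Exception as e: print(c,q,e)
    m=ctrl.camera_model(c); print(m)
print(ctrl.sense())
E
```

```text
pics
scene plug [([277, 197, 310, 233], 0.94), ([408, 172, 436, 203], 0.93), ([335, 134, 357, 162], 0.89), ([356, 187, 384, 215], 0.64)]
scene port [([134, 182, 225, 281], 0.9)]
scene plug_bar [([356, 184, 385, 216], 0.97), ([334, 133, 361, 164], 0.83), ([405, 175, 437, 202], 0.82), ([277, 197, 310, 228], 0.57), ([136, 183, 224, 279], 0.5)]
scene port_rim [([135, 185, 226, 282], 0.74)]
{'K': array([[466.10232488,   0.        , 311.37327037],
       [  0.        , 466.10232488, 202.77787522],
       [  0.        ,   0.        ,   1.        ]]), 'D': array([-0.11263731,  0.        ,  0.        ,  0.        ,  0.        ]), 'R': array([[ 0.24600369,  0.96926743,  0.00168224],
       [ 0.76803578, -0.19387103, -0.61035651],
       [-0.59127255,  0.15144198, -0.79212505]]), 't': array([-201.7744405 , -351.16155264, 1256.05711571])}
top plug [([200, 218, 230, 247], 0.95), ([323, 223, 350, 246], 0.89), ([258, 213, 282, 239], 0.77), ([254, 285, 280, 308], 0.73), ([401, 207, 466, 284], 0.23)]
top port [([397, 209, 466, 288], 0.68)]
top plug_bar [([206, 218, 229, 243], 0.94), ([325, 221, 347, 
[... 564 characters left out ...]
clock': 0.5, 'q': array([-1.22452037e+00,  4.93619976e-01,  1.34554067e+00, -2.95556706e-05,
        1.30250389e+00, -9.55610417e-02]), 'dq': array([ 8.52269682e-04,  6.99879735e-05, -9.41150886e-05,  6.93337447e-04,
        1.45225586e-03, -9.31036686e-04]), 'joint_torque': array([-3.32475021e-03, -8.78102016e+01, -3.82017875e+01,  7.04878522e-02,
        4.48996900e-02,  3.04882818e-06]), 'eef_pos': array([ 267.20217863, -564.97645689,  232.88873552]), 'tcp_rot': array([-3.06517244e+00, -6.88401451e-01,  5.85297452e-05]), 'contact_force': array([-0.03255515,  0.59727857,  0.83144682]), 'moment': array([ 0.04026265,  0.03243101, -0.00042557]), 'grasp_force': 0.0, 'width': 91.26492096539994}
```

View pics/scene0.png

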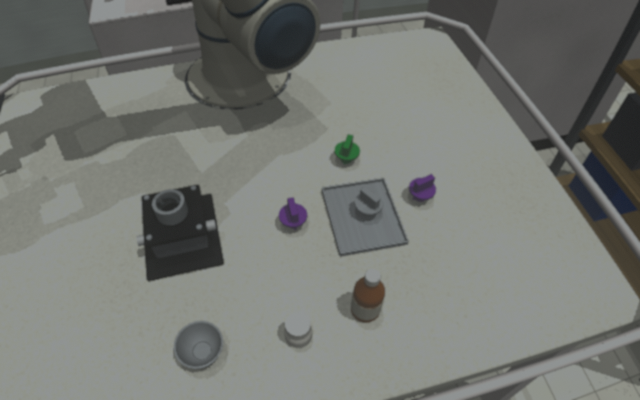

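View pics/top0.png

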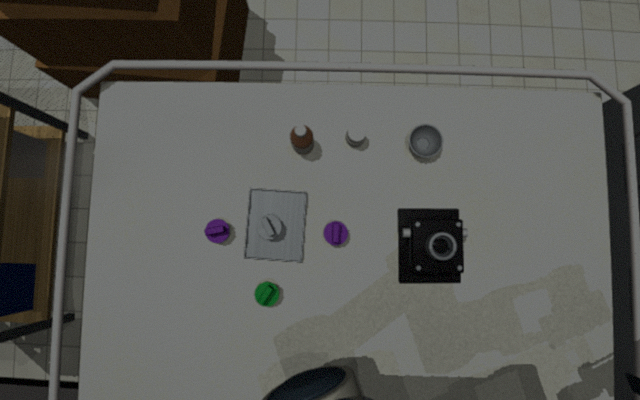

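The scene view shows the steel plug in the tray at about (369,203) and the port collar at (170,206). In the top view the plug is at (271,227) and the collar at (441,246). I'll zoom in on both.

Run:
```python
import cv2,numpy as np
s=cv2.imread("pics/scene0.png");t=cv2.imread("pics/top0.png")
def c(i,x,y,w,h,k): return cv2.resize(cv2.convertScaleAbs(i[y:y+h,x:x+w],alpha=1.3),(w*k,h*k),interpolation=cv2.INTER_CUBIC)
a=np.hstack([c(t,252,208,40,30,10),c(t,390,202,80,60,5)]) # 400x300 each... second covers rows202-262
b=np.hstack([c(s,348,180,40,30,10),c(s,130,178,100,75,4)])
cv2.imwrite("pics/m1.png",np.vstack([a,b]))
```

```text
(no output)
```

View pics/m1.png

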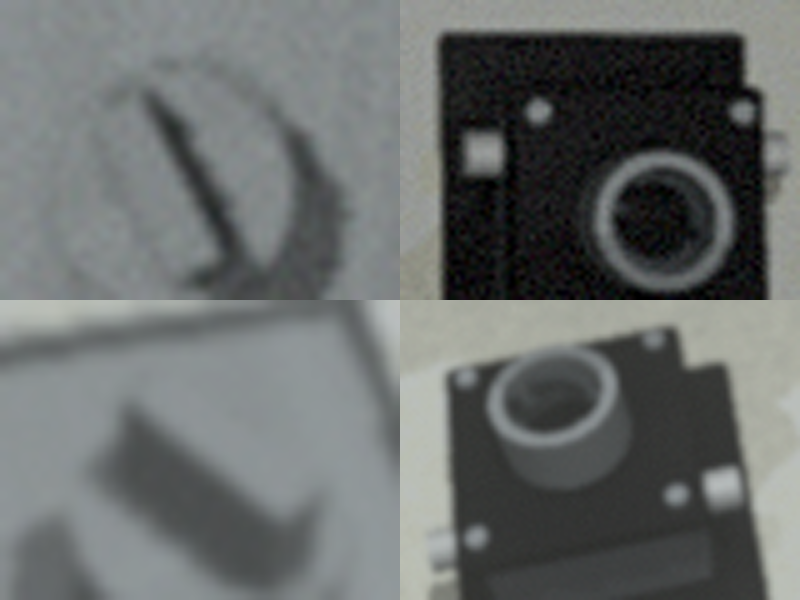

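The plug's bar is oblique in the tray. The port has two cylindrical fittings, left and right in the top view. I need a larger view of the whole unit to settle its x axis.

Run:
```python
import cv2,numpy as np
s=cv2.imread("pics/scene0.png");t=cv2.imread("pics/top0.png")
def c(i,x,y,w,h,k): return cv2.resize(cv2.convertScaleAbs(i[y:y+h,x:x+w],alpha=2.2,beta=10),(w*k,h*k),interpolation=cv2.INTER_CUBIC)
cv2.imwrite("pics/m2.png",np.hstack([c(t,390,200,80,100,5),c(s,128,180,80,100,5)]))
from rig import ctrl
def ray(c,u,v,z):
    m=ctrl.camera_model(c);p=cv2.undistortPoints(np.array([[[u,v]]],float),m["K"],m["D"])[0,0]
    C=-m["R"].T@m["t"];d=m["R"].T@np.array([p[0],p[1],1]);return (C+d*(z-C[2])/d[2]).round(1)
f=lambda n,*a:print(n,ray(*a))
f("rim top","top",390+665/5,202+221/5,115);f("rim scene","scene",130+153/4,178+96/4,115)
for n,u,v in(("bUL",398,209),("bUR",459,209),("bLL",398,283),("bLR",461,283)): f(n,"top",u,v,10)
f("protL","top",406.5,232.4,50);f("protR","top",465,232,40)
f("bar a shadow","top",252+15,208+9.5,64);f("bar b","top",252+23.5,208+26,64)
f("plug det","top",270,226,47);f("plug det sc","scene",369.5,202,36)
```

```text
rim top [ 498.7 -366.2  115. ]
rim scene [ 499.3 -188.2  115. ]
bUL [ 582.8 -114.8   10. ]
bUR [ 585.8 -263.6   10. ]
bLL [ 406.4 -115.4   10. ]
bLR [ 408.7 -266.5   10. ]
protL [ 525.7 -126.9   50. ]
protR [ 529.4 -266.6   40. ]
bar a shadow [552.6 193.2  64. ]
bar b [515.7 172.7  64. ]
plug det [534.1 188.   47. ]
plug det sc [532.8 194.3  36. ]
```

View pics/m2.png

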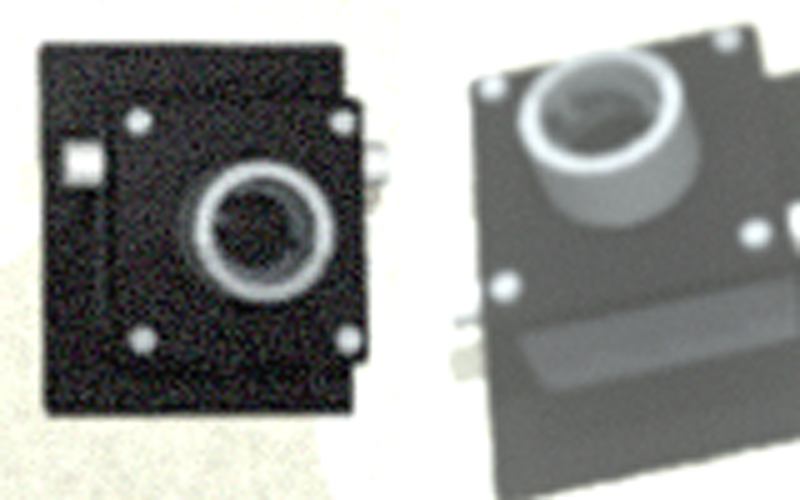

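The base's 180 mm side lies along world x. The fittings sit on the ±y world faces and no gauge shows on the +x face. I'll average frames and brighten the dark area to look for the gauge on the robot side.

```bash
cat > h.py <<'E'
import cv2,numpy as np
from rig import ctrl
def ray(c,u,v,z):
    m=ctrl.camera_model(c);p=cv2.undistortPoints(np.array([[[u,v]]],float),m["K"],m["D"])[0,0]
    C=-m["R"].T@m["t"];d=m["R"].T@np.array([p[0],p[1],1]);return (C+d*(z-C[2])/d[2]).round(1)
def proj(c,P):
    m=ctrl.camera_model(c);return cv2.projectPoints(np.array(P,float).reshape(-1,3),cv2.Rodrigues(m["R"])[0],m["t"],m["K"],np.array(m["D"]))[0][:,0]
def avg(c,n): return np.mean([ctrl.capture(c).astype(float) for _ in range(n)],0)[:,:,::-1]
E
python3 - <<'E'
from h import *
t=avg("top",8);s=avg("scene",4)
np.save("t.npy",t);np.save("s.npy",s)
def c(i,x,y,w,h,k,g): return cv2.resize(np.clip(255*(np.clip(i[y:y+h,x:x+w],0,255)/255)**g*1.2,0,255).astype(np.uint8),(w*k,h*k),interpolation=cv2.INTER_CUBIC)
print(t[250:262,425],t[268:290:2,430].mean(-1).round(),t[268:290:2,445].mean(-1).round())
cv2.imwrite("pics/m3.png",np.hstack([c(t,392,203,80,90,6,.45),cv2.copyMakeBorder(c(t,250,206,40,45,8,.8),0,180,0,0,cv2.BORDER_CONSTANT)]))
print(ray("top",443,246.2,115),ray("scene",168.2,202,115))
E
```

```text
[[16.5   16.125 13.625]
 [12.5   12.25  11.125]
 [ 9.25  10.375 11.5  ]
 [13.75  11.5   10.25 ]
 [ 6.75   5.875  7.375]
 [12.    11.125 12.5  ]
 [10.875 13.125 13.25 ]
 [11.    13.125 11.125]
 [10.875  9.625  8.25 ]
 [11.625  7.25   9.   ]
 [11.625 10.375 10.25 ]
 [13.5   12.625 14.75 ]] [  8.   8.   8.   4.   5.   8.  12.  28. 101. 108. 108.] [ 10.  10.   6.   5.   5.  13.  14.  30. 106. 111. 109.]
[ 496.  -191.5  115. ] [ 499.2 -188.3  115. ]
```

View pics/m3.png

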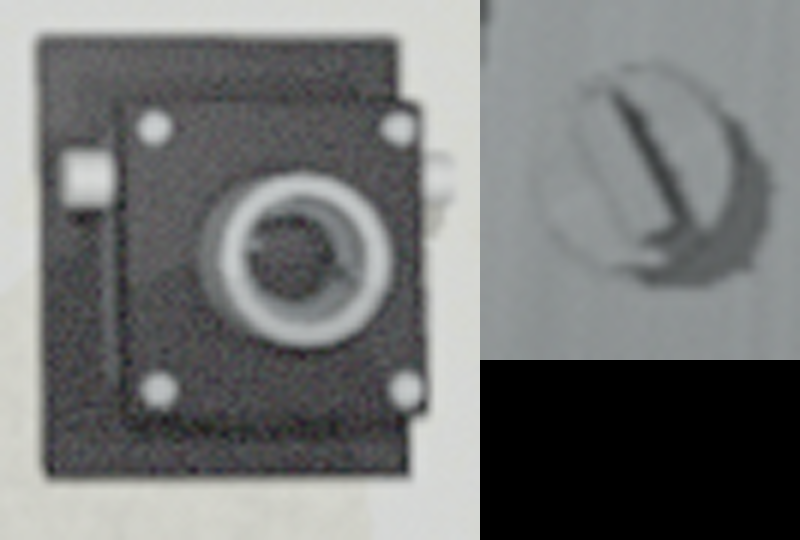

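The brightened view shows the collar at about crop (300,258), a thread gap near (340,272) with its opposite near (255,245), and no gauge on the visible faces. The gap lies roughly 70° anticlockwise of world x. With the 180 mm side along world x, this puts port x parallel to world x. The plug's flange centre is at about (269.6,227), with the bar at about 28°.

```bash
cat >> h.py <<'E'
def st():
    s=ctrl.sense();R=cv2.Rodrigues(s["tcp_rot"])[0];return s,s["eef_pos"],R,np.degrees(np.arctan2(R[1,0],R[0,0]))
def to(P):
    s,p,R,y=st();print("p",p.round(1),"yaw",y.round(2),"tool cm",(R.T@(np.array(P)-p)/10).round(2))
E
python3 - <<'E'
from h import *
print(ray("top",269.6,227,36),ray("scene",369,203.5,36))
# fit rim ellipses
for n,u,v in(("top",443,246),("scene",168,203)):
    I=np.load(n[0]+".npy").mean(-1)
    print(n)
# predicted outline for a rim at 115, r 26.5 mid ring: match brightness
from scipy.optimize import minimize
from scipy.ndimage import map_coordinates
a=np.linspace(0,2*np.pi,120)
for n in("top","scene"):
    I=cv2.GaussianBlur(np.load(n[0]+".npy").mean(-1),(0,0),.6)
    def f(c,r=26.5):
        P=np.c_[c[0]+r*np.cos(a),c[1]+r*np.sin(a),a*0+115];q=proj(n,P);return map_coordinates(I,[q[:,1],q[:,0]],order=1).mean()
    g=[(f((x,y)),x,y) for x in np.arange(488,508,.5) for y in np.arange(-200,-180,.5)]
    print(n,max(g))
to([533,190,160])
E
```

```text
[532.1 190.3  36. ] [536.2 192.1  36. ]
top
scene
top (np.float64(82.10114366343493), np.float64(497.0), np.float64(-190.0))Traceback (most recent call last):
  File "<stdin>", line 15, in <module>
  File "<stdin>", line 14, in f
  File "h.py", line 7, in proj
    m=ctrl.camera_model(c);return cv2.projectPoints(np.array(P,float).reshape(-1,3),cv2.Rodrigues(m["R"])[0],m["t"],m["K"],np.array(m["D"]))[0][:,0]
ValueError: time passes only in moves, steps and waits
```

{"fn": "carry_out", "kwargs": {
  "gripper": [70,70,70,70,70,70,70,70,70,70,70,70,70,70,70,70,70,70,70,70],
  "translation": [
    [2.8,-2.85,0],
    [2.8,-2.85,0],
    [2.8,-2.85,0],
    [2.8,-2.85,0],
    [2.8,-2.85,0],
    [2.8,-2.85,0],
    [2.8,-2.85,0],
    [2.8,-2.85,0],
    [2.8,-2.85,0],
    [2.8,-2.85,0],
    [2.8,-2.85,0],
    [2.8,-2.85,0],
    [2.8,-2.85,0],
    [2.8,-2.85,0],
    [2.8,-2.85,0],
    [2.8,-2.85,0],
    [2.8,-2.85,0],
    [2.8,-2.85,0],
    [2.8,-2.85,0],
    [2.8,-2.85,0]
  ],
  "roll": [0,0,0,0,0,0,0,0,0,0,0,0,0,0,0,0,0,0,0,0],
  "grip_force": 20
}}

```text
clock: 2.77
eef_pos: [530.0, 192.0, 233.1]
tcp_rot: [3.065, 0.689, 0.001]
contact_force: [1.8, -1.0, 0.2]
width: 64.2
grasp_force: 0.0
```

Run:
```python
from h import *
to([533,191,58]);print(ctrl.sense()["width"])
```

```text
p [530.  192.  233.1] yaw 25.33 tool cm [ 0.22  0.21 17.51]
64.24290145457383
```

{"fn": "carry_out", "kwargs": {
  "gripper": [70,70,70,70,70,70,70,70,0,0,0,0,0,0,0,0,0,0],
  "translation": [
    [0.2,0.2,3.5],
    [0,0,3.5],
    [0,0,3.5],
    [0,0,3],
    [0,0,2.5],
    [0,0,1.5],
    [0,0,0],
    [0,0,0],
    [0,0,0],
    [0,0,0],
    [0,0,0],
    [0,0,0],
    [0,0,0],
    [0,0,0],
    [0,0,0],
    [0,0,0],
    [0,0,0],
    [0,0,0]
  ],
  "roll": [-0.045,0,0,0,0,0,0,0,0,0,0,0,0,0,0,0,0,0],
  "grip_force": 20
}}

```text
clock: 4.27
eef_pos: [532.4, 188.8, 58.0]
tcp_rot: [-3.049, -0.757, 0.0]
contact_force: [0.1, 1.2, 0.5]
width: 14.1
grasp_force: 20.0
```

{"fn": "carry_out", "kwargs": {
  "gripper": [0,0,0,0,0,0,0,0,0,0,0,0,0,0,0,0,0,0],
  "translation": [
    [0,0,-1.5],
    [0,0,-3.5],
    [0,0,-3.5],
    [0,0,-3.5],
    [0,0,-3.5],
    [0,0,-2],
    [-0.35,3.8,0],
    [-0.35,3.8,0],
    [-0.35,3.8,0],
    [-0.35,3.8,0],
    [-0.35,3.8,0],
    [-0.35,3.8,0],
    [-0.35,3.8,0],
    [-0.35,3.8,0],
    [-0.35,3.8,0],
    [-0.35,3.8,0],
    [0,0,0],
    [0,0,0]
  ],
  "roll": [0,0.1,0.1,0.1,0.1,0.087,0,0,0,0,0,0,0,0,0,0,0,0]
}}

```text
clock: 5.77
eef_pos: [496.8, -193.1, 232.6]
tcp_rot: [-3.141, 0.005, 0.001]
contact_force: [0.3, 0.8, -1.7]
width: 14.0
grasp_force: 20.0
```

Run:
```python
from h import *
to([497,-190,200]);s=ctrl.sense();print(s["width"],s["contact_force"].round(1),s["q"].round(2))
sc=ctrl.capture("scene")[:,:,::-1];t=ctrl.capture("top")[:,:,::-1]
c=lambda i,x,y,w,h,k:cv2.resize(cv2.convertScaleAbs(i[y:y+h,x:x+w],alpha=1.6),(w*k,h*k),interpolation=cv2.INTER_CUBIC)
cv2.imwrite("pics/h1.png",np.hstack([c(sc,110,90,130,170,3),c(t,380,170,130,170,3)]))
print(proj("scene",[[497,-190,178+27],[497,-190,115]]))
```

```text
p [ 496.8 -193.1  232.6] yaw -0.2 tool cm [ 0.02 -0.31  3.26]
14.049556759044307 [ 0.3  0.8 -1.7] [-0.48  0.37  1.57 -0.    1.2   1.09]
[[154.3802692  168.35655542]
 [167.18436598 201.24377646]]
```

View pics/h1.png

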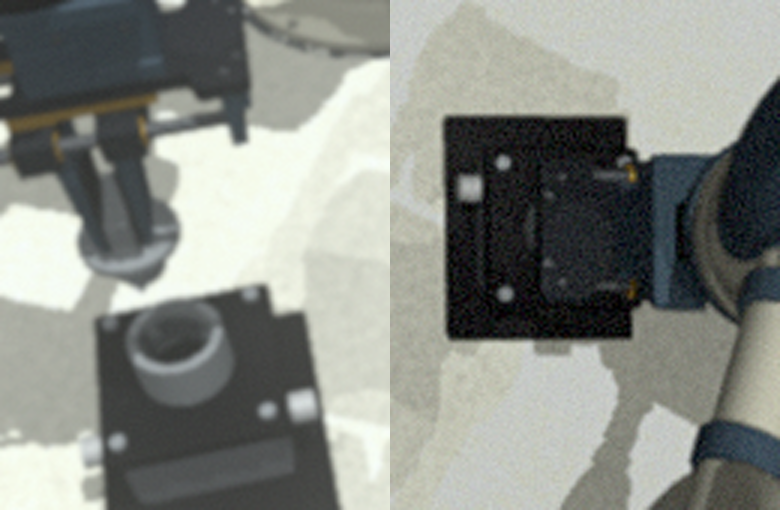

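The scene view shows the held plug upright with its flange at about (153,169.5), above and slightly left of the collar. The top view is blocked by the gripper.

Run:
```python
from h import *
print("flange",ray("scene",153,169.5,207.6),proj("scene",[[496.8,-193.1,207.6]]))
# rim in scene by ring brightness
from scipy.ndimage import map_coordinates
I=cv2.GaussianBlur(np.mean([ctrl.capture("scene").astype(float) for _ in range(3)],0).mean(-1),(0,0),.6)
a=np.linspace(0,2*np.pi,60);g=[]
for x in np.arange(490,506,1.):
  for y in np.arange(-198,-180,1.):
    q=proj("scene",np.c_[x+26.5*np.cos(a),y+26.5*np.sin(a),a*0+115]);g.append((map_coordinates(I,[q[:,1],q[:,0]],order=1).mean(),x,y))
print(sorted(g)[-3:])
to([497,-190,200])
```

```text
flange [ 501.6 -191.8  207.6] [[152.13186525 167.58207286]]
[(np.float64(83.20974199167036), np.float64(494.0), np.float64(-189.0)), (np.float64(83.24598324557255), np.float64(496.0), np.float64(-189.0)), (np.float64(83.53486601870554), np.float64(495.0), np.float64(-189.0))]
p [ 497.4 -190.2  232.9] yaw 0.07 tool cm [-0.03 -0.02  3.29]
```

Run:
```python
from h import *
s=np.mean([ctrl.capture("scene").astype(float) for _ in range(4)],0)[:,:,::-1]
p=ctrl.sense()["eef_pos"];print(p.round(1))
k=8;x0,y0=126,138;out=[]
a=np.linspace(0,2*np.pi,90)
for off,rx in((0,497),(4,495)):
    c=cv2.resize(np.clip(s[y0:y0+85,x0:x0+50]*1.6,0,255).astype(np.uint8),None,fx=k,fy=k,interpolation=cv2.INTER_CUBIC)
    def d(cx,cy,z,r,col):
        q=((proj("scene",np.c_[cx+r*np.cos(a),cy+r*np.sin(a),a*0+z])-[x0,y0]+.5)*k).astype(int)
        for u in q: cv2.circle(c,tuple(map(int,u)),1,col,-1)
    d(p[0]+off,p[1],p[2]-28,29,(0,0,255));d(p[0]+off,p[1],p[2]-22,29,(0,255,255));d(p[0]+off,p[1],p[2]-55,14.5,(0,255,0))
    d(rx,-190,115,30,(255,0,0));d(rx,-190,115,23,(255,0,255));out.append(c[:600])
cv2.imwrite("pics/h2.png",np.hstack(out)[:600])
```

```text
[ 497.5 -190.6  233. ]
```

View pics/h2.png

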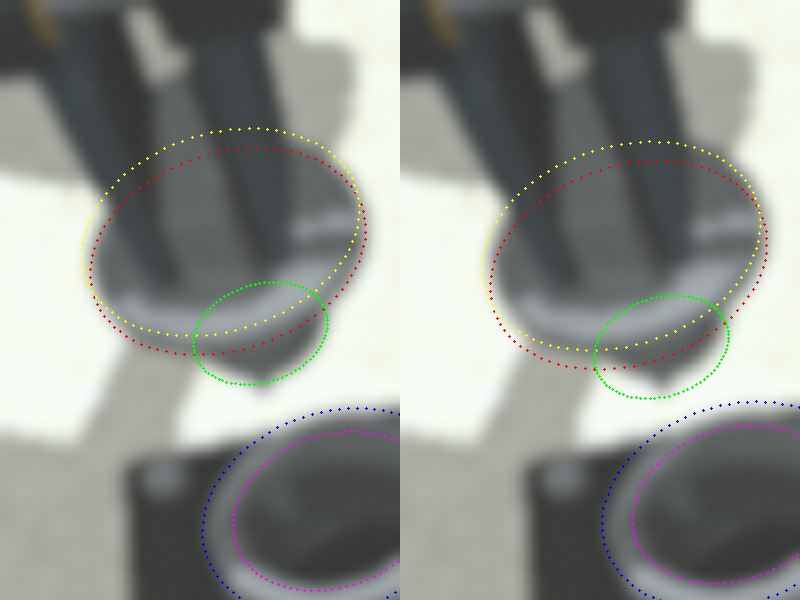

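The overlay puts the plug's axis on the tool axis to within about 2 mm, and the collar near (497,-190) agrees with the top view. I'll go down to just above the rim, then enter slowly.

{"fn": "carry_out", "kwargs": {
  "gripper": [0,0,0,0,0,0,0],
  "translation": [
    [0,0,2],
    [0,0,2],
    [0,0,1.5],
    [0,0,0.5],
    [0,0,0],
    [0,0,0],
    [0,0,0]
  ],
  "roll": [0,0,0,0,0,0,0],
  "grip_force": 20
}}

```text
clock: 6.8
eef_pos: [497.9, -191.4, 173.9]
tcp_rot: [3.141, -0.0, 0.002]
contact_force: [0.8, 0.1, -1.9]
width: 13.8
grasp_force: 20.0
```

{"fn": "carry_out", "kwargs": {
  "gripper": [0,0,0,0,0,0,0],
  "translation": [
    [0,0,0.2],
    [0,0,0.2],
    [0,0,0.2],
    [0,0,0.2],
    [0,0,0.1],
    [0,0,0.1],
    [0,0,0]
  ],
  "roll": [0,0,0,0,0,0,0]
}}

```text
clock: 7.38
eef_pos: [497.2, -191.2, 162.7]
tcp_rot: [-3.141, 0.0, 0.0]
contact_force: [-0.4, -0.1, -1.5]
width: 13.6
grasp_force: 20.0
```

{"fn": "carry_out", "kwargs": {
  "gripper": [0,0,0,0,0,0],
  "translation": [
    [0,0,0.1],
    [0,0,0.1],
    [0,0,0.1],
    [0,0,0.1],
    [0,0,0],
    [0,0,0]
  ],
  "roll": [0,0,0,0,0,0]
}}

```text
clock: 7.88
eef_pos: [497.3, -191.2, 158.8]
tcp_rot: [-3.142, 0.0, 0.0]
contact_force: [-1.1, 0.4, -2.9]
width: 13.7
grasp_force: 20.0
```

{"fn": "carry_out", "kwargs": {
  "gripper": [0,0,0,0],
  "translation": [
    [0,0,0.1],
    [0,0,0.1],
    [0,0,0],
    [0,0,0]
  ],
  "roll": [0,0,0,0]
}}

```text
clock: 8.22
eef_pos: [497.3, -191.2, 156.9]
tcp_rot: [-3.142, 0.0, 0.0]
contact_force: [-0.3, -0.1, -2.1]
width: 14.2
grasp_force: 20.0
```

{"fn": "carry_out", "kwargs": {
  "gripper": [0,0,0,0],
  "translation": [
    [0,0,0.1],
    [0,0,0.1],
    [0,0,0],
    [0,0,0]
  ],
  "roll": [0,0,0,0]
}}

```text
clock: 8.55
eef_pos: [497.4, -191.2, 155.1]
tcp_rot: [3.141, -0.0, 0.0]
contact_force: [-1.5, 0.3, 2.6]
width: 14.0
grasp_force: 20.0
```

Contact at TCP z≈155.2 puts the flange about 12 mm over the rim, so the lugs are resting on the threads. Now I'll turn it back anticlockwise, following the climb.

{"fn": "carry_out", "kwargs": {
  "gripper": [0,0,0,0,0,0],
  "translation": [
    [0,0,-0.018],
    [0,0,-0.018],
    [0,0,-0.018],
    [0,0,-0.018],
    [0,0,0],
    [0,0,0]
  ],
  "roll": [-0.05,-0.05,-0.05,-0.05,0,0]
}}

```text
clock: 9.05
eef_pos: [497.6, -191.5, 155.8]
tcp_rot: [3.126, 0.311, 0.001]
contact_force: [-0.4, -2.1, 2.3]
width: 13.8
grasp_force: 20.0
```

Run:
```python
from h import *
s,p,R,y=st();print(p.round(2),y.round(1),s["contact_force"].round(1),s["moment"].round(3))
```

```text
[ 497.59 -191.46  155.77] 11.4 [-0.4 -2.1  2.3] [-0.355 -0.121 -0.057]
```

Contact held and the climb is tracking.

{"fn": "carry_out", "kwargs": {
  "gripper": [0,0,0,0,0,0],
  "translation": [
    [0,0,-0.018],
    [0,0,-0.018],
    [0,0,-0.018],
    [0,0,-0.018],
    [0,0,0],
    [0,0,0]
  ],
  "roll": [-0.05,-0.05,-0.05,-0.05,0,0]
}}

```text
clock: 9.55
eef_pos: [497.6, -191.3, 156.5]
tcp_rot: [3.08, 0.619, 0.001]
contact_force: [1.1, -0.9, 2.1]
width: 14.0
grasp_force: 20.0
```

{"fn": "carry_out", "kwargs": {
  "gripper": [0,0,0,0,0,0],
  "translation": [
    [0,0,-0.018],
    [0,0,-0.018],
    [0,0,-0.018],
    [0,0,-0.018],
    [0,0,0],
    [0,0,0]
  ],
  "roll": [-0.05,-0.05,-0.05,-0.05,0,0]
}}

```text
clock: 10.05
eef_pos: [497.4, -191.3, 157.1]
tcp_rot: [3.003, 0.923, 0.0]
contact_force: [1.6, -1.1, 2.3]
width: 14.4
grasp_force: 20.0
```

{"fn": "carry_out", "kwargs": {
  "gripper": [0,0,0,0,0],
  "translation": [
    [0,0,-0.018],
    [0,0,-0.018],
    [0,0,-0.018],
    [0,0,0],
    [0,0,0]
  ],
  "roll": [-0.05,-0.05,-0.05,0,0]
}}

```text
clock: 10.47
eef_pos: [496.9, -190.9, 157.3]
tcp_rot: [-2.925, -1.145, 0.001]
contact_force: [0.6, 0.6, -2.3]
width: 13.7
grasp_force: 20.0
```

The upward force vanished at about 43°, so the start has been reached. I'll go a bit further and lower gently.

{"fn": "carry_out", "kwargs": {
  "gripper": [0,0,0,0,0,0],
  "translation": [
    [0,0,0],
    [0,0,0],
    [0,0,0.1],
    [0,0,0.1],
    [0,0,0],
    [0,0,0]
  ],
  "roll": [-0.03,-0.03,0,0,0,0]
}}

```text
clock: 10.97
eef_pos: [497.0, -191.0, 155.4]
tcp_rot: [-2.888, -1.235, 0.001]
contact_force: [-1.1, 1.0, -2.8]
width: 13.7
grasp_force: 20.0
```

Run:
```python
from h import *
s,p,R,y=st();print(p.round(2),y.round(1),s["contact_force"].round(1),s["moment"].round(3))
```

```text
[ 497.03 -191.04  155.39] 46.3 [-1.1  1.  -2.8] [0.214 0.187 0.019]
```

{"fn": "carry_out", "kwargs": {
  "gripper": [0,0,0,0,0,0,0],
  "translation": [
    [0,0,0.1],
    [0,0,0.1],
    [0,0,0.1],
    [0,0,0.1],
    [0,0,0.1],
    [0,0,0],
    [0,0,0]
  ],
  "roll": [0,0,0,0,0,0,0]
}}

```text
clock: 11.55
eef_pos: [497.3, -191.3, 150.3]
tcp_rot: [-2.887, -1.237, 0.0]
contact_force: [-1.7, 1.8, -5.3]
width: 13.9
grasp_force: 20.0
```

{"fn": "carry_out", "kwargs": {
  "gripper": [0,0,0,0,0],
  "translation": [
    [0,0,0.1],
    [0,0,0.1],
    [0,0,0],
    [0,0,0],
    [0,0,0]
  ],
  "roll": [0,0,0,0,0]
}}

```text
clock: 11.97
eef_pos: [497.6, -191.4, 148.7]
tcp_rot: [2.887, 1.237, 0.001]
contact_force: [-0.2, 0.7, -4.0]
width: 14.3
grasp_force: 20.0
```

{"fn": "carry_out", "kwargs": {
  "gripper": [0,0,0,0],
  "translation": [
    [0,0,0.1],
    [0,0,0],
    [0,0,0],
    [0,0,0]
  ],
  "roll": [0,0,0,0]
}}

```text
clock: 12.3
eef_pos: [497.4, -191.3, 147.7]
tcp_rot: [2.887, 1.237, 0.0]
contact_force: [-0.3, 0.0, -1.5]
width: 13.9
grasp_force: 20.0
```

{"fn": "carry_out", "kwargs": {
  "gripper": [0,0,0,0],
  "translation": [
    [0,0,0.1],
    [0,0,0],
    [0,0,0],
    [0,0,0]
  ],
  "roll": [0,0,0,0]
}}

```text
clock: 12.63
eef_pos: [497.5, -191.3, 146.8]
tcp_rot: [2.887, 1.237, 0.0]
contact_force: [0.0, 0.1, 2.8]
width: 14.1
grasp_force: 20.0
```

Run:
```python
from h import *
s,p,R,y=st();print(p.round(2),y.round(1),s["contact_force"].round(1),s["moment"].round(3))
```

```text
[ 497.49 -191.32  146.8 ] 46.4 [0.  0.1 2.8] [-0.037  0.111 -0.001]
```

It dropped fully: contact at 146.8 puts the flange about 4 mm over the rim. Now clockwise, following the pitch.

{"fn": "carry_out", "kwargs": {
  "gripper": [0,0,0,0,0,0,0,0],
  "translation": [
    [0,0,0],
    [0,0,0],
    [0,0,0],
    [0,0,0.019],
    [0,0,0.019],
    [0,0,0.019],
    [0,0,0],
    [0,0,0]
  ],
  "roll": [0.05,0.05,0.05,0.05,0.05,0.05,0,0]
}}

```text
clock: 13.3
eef_pos: [497.2, -191.1, 145.9]
tcp_rot: [-3.039, -0.794, 0.0]
contact_force: [-0.4, 0.9, -1.4]
width: 14.0
grasp_force: 20.0
```

Run:
```python
from h import *
s,p,R,y=st();print(p.round(2),y.round(1),s["contact_force"].round(1),s["moment"].round(3))
```

```text
[ 497.2  -191.14  145.9 ] 29.3 [-0.4  0.9 -1.4] [ 0.108 -0.003 -0.01 ]
```

{"fn": "carry_out", "kwargs": {
  "gripper": [0,0,0,0,0,0,0,0],
  "translation": [
    [0,0,0.019],
    [0,0,0.019],
    [0,0,0.019],
    [0,0,0.019],
    [0,0,0.019],
    [0,0,0.019],
    [0,0,0],
    [0,0,0]
  ],
  "roll": [0.05,0.05,0.05,0.05,0.05,0.05,0,0]
}}

```text
clock: 13.97
eef_pos: [497.3, -191.2, 144.8]
tcp_rot: [-3.124, -0.333, 0.0]
contact_force: [0.7, -0.7, -2.3]
width: 14.0
grasp_force: 20.0
```

Run:
```python
from h import *
s,p,R,y=st();print(p.round(2),y.round(1),s["contact_force"].round(1),s["moment"].round(3))
```

```text
[ 497.25 -191.21  144.85] 12.2 [ 0.7 -0.7 -2.3] [ 0.015  0.118 -0.03 ]
```

{"fn": "carry_out", "kwargs": {
  "gripper": [0,0,0,0,0,0,0,0],
  "translation": [
    [0,0,0.019],
    [0,0,0.019],
    [0,0,0.019],
    [0,0,0.019],
    [0,0,0.019],
    [0,0,0.019],
    [0,0,0],
    [0,0,0]
  ],
  "roll": [0.05,0.05,0.05,0.05,0.05,0.05,0,0]
}}

```text
clock: 14.63
eef_pos: [497.1, -191.1, 143.6]
tcp_rot: [-3.138, 0.136, 0.001]
contact_force: [-1.3, 1.0, -1.7]
width: 14.1
grasp_force: 20.0
```

Run:
```python
from h import *
s,p,R,y=st();print(p.round(2),y.round(1),s["contact_force"].round(1),s["moment"].round(3))
```

```text
[ 497.09 -191.08  143.64] -5.0 [-1.3  1.  -1.7] [0.231 0.354 0.015]
```

{"fn": "carry_out", "kwargs": {
  "gripper": [0,0,0,0,0,0],
  "translation": [
    [0,0,0.019],
    [0,0,0.019],
    [0,0,0.019],
    [0,0,0],
    [0,0,0],
    [0,0,0]
  ],
  "roll": [0.05,0.05,0.05,0.05,0,0]
}}

```text
clock: 15.13
eef_pos: [497.0, -191.0, 143.1]
tcp_rot: [-3.109, 0.449, 0.001]
contact_force: [-2.9, 2.5, -2.5]
width: 13.9
grasp_force: 20.0
```

Run:
```python
from h import *
s,p,R,y=st();print(p.round(2),y.round(1),s["contact_force"].round(1),s["moment"].round(3))
```

```text
[ 497.02 -191.    143.08] -16.4 [-2.9  2.5 -2.5] [0.63  0.422 0.052]
```

{"fn": "carry_out", "kwargs": {
  "gripper": [0,0,0,0,0,0],
  "translation": [
    [0,0,0.02],
    [0,0,0.02],
    [0,0,0],
    [0,0,0],
    [0,0,0],
    [0,0,0]
  ],
  "roll": [0.04,0.04,0.04,0,0,0]
}}

```text
clock: 15.63
eef_pos: [497.2, -190.6, 143.0]
tcp_rot: [-3.076, 0.634, 0.0]
contact_force: [-1.3, 7.5, 3.9]
width: 13.7
grasp_force: 20.0
```

Run:
```python
from h import *
s,p,R,y=st();print(p.round(2),y.round(1),s["contact_force"].round(1),s["moment"].round(3))
```

```text
[ 497.25 -190.6   142.98] -23.3 [-1.3  7.5  3.9] [1.488 0.288 0.037]
```

{"fn": "carry_out", "kwargs": {
  "gripper": [0,0,0,0],
  "translation": [
    [-0.02,-0.05,0],
    [0,0,0],
    [0,0,0],
    [0,0,0]
  ],
  "roll": [0,0.04,0.04,0]
}}

```text
clock: 15.97
eef_pos: [497.4, -190.3, 143.0]
tcp_rot: [-3.047, 0.762, -0.0]
contact_force: [-1.9, 6.0, 2.8]
width: 13.9
grasp_force: 20.0
```

Run:
```python
from h import *
s,p,R,y=st();print(p.round(2),y.round(1),s["contact_force"].round(1),s["moment"].round(3))
```

```text
[ 497.38 -190.34  142.99] -28.1 [-1.9  6.   2.8] [1.032 0.409 0.01 ]
```

{"fn": "carry_out", "kwargs": {
  "gripper": [0,0,0,0],
  "translation": [
    [-0.02,-0.04,0],
    [0,0,0],
    [0,0,0],
    [0,0,0]
  ],
  "roll": [0,0.04,0.04,0],
  "grip_force": 14
}}

```text
clock: 16.3
eef_pos: [497.5, -190.1, 142.9]
tcp_rot: [-3.015, 0.883, -0.0]
contact_force: [-2.8, 5.0, 3.4]
width: 14.0
grasp_force: 14.0
```

Run:
```python
from h import *
s,p,R,y=st();print(p.round(2),y.round(1),s["contact_force"].round(1),s["moment"].round(3),s["width"])
```

```text
[ 497.46 -190.08  142.93] -32.7 [-2.8  5.   3.4] [ 0.831  0.318 -0.032] 13.995601326671402
```

79° turned, flush height held, no torque yet. Continuing in small steps to the shoulder.

{"fn": "carry_out", "kwargs": {
  "gripper": [0,0,0,0],
  "translation": [
    [0,0,0],
    [0,0,0],
    [0,0,0],
    [0,0,0]
  ],
  "roll": [0.03,0.03,0,0]
}}

```text
clock: 16.63
eef_pos: [497.6, -190.0, 143.0]
tcp_rot: [-2.988, 0.969, -0.001]
contact_force: [-0.9, 5.7, 2.6]
width: 13.9
grasp_force: 14.0
```

Run:
```python
from h import *
s,p,R,y=st();print(p.round(2),y.round(1),s["contact_force"].round(1),s["moment"].round(3),s["width"])
```

```text
[ 497.58 -190.    142.97] -35.9 [-0.9  5.7  2.6] [1.332 0.081 0.114] 13.877115334802504
```

{"fn": "carry_out", "kwargs": {
  "gripper": [0,0,0,0],
  "translation": [
    [0,0,0],
    [0,0,0],
    [0,0,0],
    [0,0,0]
  ],
  "roll": [0.02,0.02,0,0]
}}

```text
clock: 16.97
eef_pos: [497.7, -189.9, 143.1]
tcp_rot: [-2.968, 1.028, -0.001]
contact_force: [1.5, 7.2, 4.1]
width: 14.0
grasp_force: 14.1
```

Run:
```python
from h import *
s,p,R,y=st();print(p.round(2),y.round(1),s["contact_force"].round(1),s["moment"].round(3),s["width"])
```

```text
[ 497.73 -189.92  143.05] -38.2 [1.5 7.2 4.1] [ 1.619 -0.061  0.44 ] 13.976504372151256
```

The shoulder is felt: 0.44 N·m at about 85°, flange at rim height. I'll ease off the torque, let go and lift.

{"fn": "carry_out", "kwargs": {
  "gripper": [0,0,60,60,60,60,60,60,60,60,60,60],
  "translation": [
    [0,0,0],
    [0,0,0],
    [0,0,0],
    [0,0,0],
    [0,0,0],
    [0,0,0],
    [0,0,-1],
    [0,0,-3],
    [0,0,-3],
    [0,0,-3],
    [0,0,-3],
    [0,0,0]
  ],
  "roll": [-0.02,0,0,0,0,0,0,0,0,0,0,0]
}}

```text
clock: 17.97
eef_pos: [499.4, -191.3, 279.1]
tcp_rot: [2.976, -1.002, 0.014]
contact_force: [0.4, -1.0, 0.9]
width: 54.9
grasp_force: 0.0
```

{"fn": "carry_out", "kwargs": {
  "gripper": [60,60,60,60,60,60,60,60],
  "translation": [
    [0,4,0],
    [0,4,0],
    [0,4,0],
    [0,4,0],
    [0,4,0],
    [0,4,0],
    [0,0,0],
    [0,0,0]
  ],
  "roll": [0,0,0,0,0,0,0,0]
}}

```text
clock: 18.63
eef_pos: [350.8, -382.8, 273.2]
tcp_rot: [2.975, -1.008, 0.001]
contact_force: [0.4, -0.4, -0.7]
width: 54.4
grasp_force: 0.0
```

Run:
```python
from h import *
s,p,R,y=st();print(p.round(1),s["contact_force"].round(1))
S=np.mean([ctrl.capture("scene").astype(float) for _ in range(3)],0)[:,:,::-1];T=ctrl.capture("top")[:,:,::-1]
x0,y0,k=130,170,8
c=cv2.resize(np.clip(S[y0:y0+70,x0:x0+60]*1.5,0,255).astype(np.uint8),None,fx=k,fy=k,interpolation=cv2.INTER_CUBIC)
a=np.linspace(0,2*np.pi,90)
for z,col in((115,(0,0,255)),(121,(0,255,255))):
    for u in ((proj("scene",np.c_[496+29*np.cos(a),-189.5+29*np.sin(a),a*0+z])-[x0,y0]+.5)*k).astype(int): cv2.circle(c,tuple(map(int,u)),1,col,-1)
d=cv2.resize(cv2.convertScaleAbs(T[205:290,395:470],alpha=1.5),(320,363));d=cv2.copyMakeBorder(d,0,560-363,0,0,cv2.BORDER_CONSTANT)
cv2.imwrite("pics/f1.png",np.hstack([c,d]))
```

```text
[ 350.8 -382.8  273.2] [ 0.4 -0.4 -0.7]
```

View pics/f1.png

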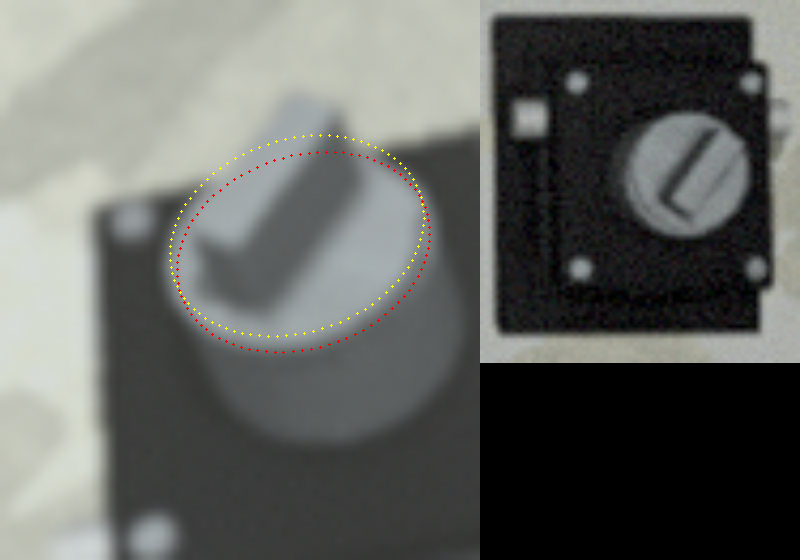

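The flange sits flush on the collar: its outline matches the rim-height circles in the scene crop, centred at about (300,245). The plug is upright and the gripper is clear of it.

```bash
python3 -c "
from rig import ctrl
print(ctrl.job_done())"
```

```text
the job is handed in; nothing more can be done
None
```

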